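Make up a weight of ring cheeses on the spring scale

ROBOT

A 6-joint arm with a two-finger parallel gripper is mounted at the origin on the work surface. World frame = base frame: x ahead of the robot, y to its left, z up, the work surface at z = 0. Lengths are in m, angles in degrees, forces in N, time in s.
With the tool pointing down it reaches from about 0.325 to 0.85 m from the base axis. Payload 15.5 kg.
Tool frame: the origin (TCP) lies midway between the tips of the shut fingers; the grasp point (between the pads) lies 19 mm behind it; y points along the fingers, x is the direction in which the jaws open and shut, and the axes are right-handed (so a half turn about y gives the same grasp; the last joint's range is limited). The gripper opens to 91 mm and grips with 3 to 60 N. Pads are 32 mm wide; open, the fingers measure 118 mm over their backs; the gripper's body (76 mm by 178 mm) begins 60 mm behind the grasp point.
Start: joints at [-78.868, 28.281, 77.091, -0, 74.628, -5.472], TCP at [0.179, -0.599, 0.183] pointing down, gripper open.
Joint ranges: [-166.48, 166.48], [-47.26, 123.95], [12.59, 153.08], [-70.14, 250.14], [6.76, 159.57], [-176.63, 176.63]. Speed limits (degrees/s): [108.29, 108.29, 147.25, 172.46, 172.46, 172.46].

INTERFACE

Orientations are given as a 3x3 rotation matrix whose columns are the frame's x, y, z axes.
In Python, from bench import ctrl gives the robot as it stands. The module is installed in compiled form; this text tells all that it offers. Calls block until the motion is done:
- ctrl.goto(position, orientation): joint-space move of the TCP to a pose.
- ctrl.move_l(position, vel=0.15, ori=None, contact_N=None): straight line of the TCP; ori=None keeps the orientation; vel is the mean speed in m/s. With contact_N (N) it stops when the force on the tool has changed by that much, and returns True; else False.
- ctrl.movej(angles): joint-space move.
- ctrl.command_gripper(opening): opening from 0.0 (shut) to 1.0 (fully open); the grip force is fixed at half the most; returns when the fingers have stopped.
- ctrl.sleep(seconds).
- ctrl.ik(position, orientation): joint angles nearest the present ones, or None.
- ctrl.read_camera(name): name is "side" or "top"; returns the picture (420x560x3 uint8, blue, green, red); there is no depth.
- ctrl.camera_params(name): a dict with "fx", "fy", "cx", "cy" (pixels), "D" ([k1, k2, p1, p2, k3] as OpenCV has them; the pictures are not rectified), "pose" (4x4, takes a point from camera to world coordinates). Camera axes: x right, y up, looking along -z (the intrinsics and any distortion apply to the point x, -y, -z); pixel columns grow to the right and rows downward; lengths in m; the calibration is good to about 2 mm. A picture is of the moment at which its call begins. camera_params takes no time and is no camera call.
A pose or a line that the arm cannot do raises ctrl.MotionError and nothing moves.
- ctrl.sign_off(): hands the job in, once; it reports no verdict.
Readings, each from a call of its own:
- ctrl.current_t(): time.
- ctrl.current_q(): joint angles.
- ctrl.current_dq(): joint speeds.
- ctrl.current_effort(): joint torques, N m.
- ctrl.current_tool_pos(): TCP position.
- ctrl.current_eef_rot(): TCP orientation.
- ctrl.current_contact_force(): force on the tool from outside, world axes, zero at the start.
- ctrl.current_wrist_torque(): the same for the moment, N m.
- ctrl.current_grip_width(): opening from 0.0 (shut) to 1.0 (fully open).
Only numpy, scipy, OpenCV 4.12 (cv2) and the standard library are available. Lean on these libraries where they do the work, as an engineer would, in place of code of your own. Each camera call takes 0.05 s, during which the arm holds its last target. There are 200 camera calls.

TASK

Make up a customer's order on the stall's spring scale: take ring cheeses from the wooden tray and thread them one at a time, flat, down over the upright peg on the pan until the pan's pointer comes to rest between the two lines on the post, with the spare cheeses left lying in the tray. Be gentle with the scale: set every cheese down rather than dropping it, never force the pan down anywhere near its bottom stop, and leave the jar, the spreader and the grey cheese alone.

Things in the scene. Friction and masses are not known exactly. Their poses are not given: they have to be found in the camera images.
- pan (a joint): How far the scale pan has sunk, m: 0 top, 0.060 on its bottom stop. Straight down against a soft spring, about 98 N/m (10 mm per newton, about 9 mm per cheese); settles in 0.5 s. The empty pan starts anywhere from 0.002 to 0.016. Pointer level with the upper line at 0.0265, the lower at 0.0375. Keep it below 0.052 always, and sinking slower than 0.15 m/s.
- pan_top (a point): Centre of the upper face of the round steel pan (116 mm across), 132 mm above the table at joint value 0; sinks with it. An upright wooden peg, 20 mm thick, 60 mm tall, flat top with 1.5 mm chamfer, stands on the pan in an eccentric socket: its axis is 8 mm off this centre, in a direction that differs every time, firm under light touch, not reported, to be seen or felt for.
- pointer (a point): Tip of the thin black pointer blade at the pan's edge (106 mm from the pan's centre along the scale's +y); sinks with the pan. A cheese caught on top of the peg pushes pan and pointer down; when its hole comes over the peg they spring back up.
- line_upper (a point): The upper of the two black lines on the scale's upright post, 106 mm along the scale's +y from the pan's axis, on the post's +x face just behind the pointer (post 36 mm wide along y, 8 mm thick, top at 140 mm above the table). Fixed to the scale.
- line_lower (a point): The lower of the two black lines on the post, 11 mm under the upper one.
- scale: White spring scale, fixed to the counter: body 170 mm square, 64 mm high, the round pan above its middle. Origin at the middle of its underside, z up; the reading post stands at +y, 110 mm from the middle.
- tray: Open wooden tray, fixed, 250 x 250 mm outside, floor and walls 6 mm thick, 18 mm high. Origin at the middle of its underside; x and y along its sides. The cheeses lie on its floor in two rows of two, about 116 mm apart along x and y. It may stand on either side of the robot, with the scale on the other.
- cheese1: Hard ring-shaped goat's cheese with a plain rind, one of four alike: 66 mm in outer diameter, 24 mm high, with a 24 mm through hole up the middle; 84 to 96 g. Origin at the centre of its underside, z along the hole.
- cheese2: Hard ring-shaped goat's cheese with a plain rind, one of four alike: 66 mm in outer diameter, 24 mm high, with a 24 mm through hole up the middle; 84 to 96 g. Origin at the centre of its underside, z along the hole.
- cheese3: Hard ring-shaped goat's cheese with a plain rind, one of four alike: 66 mm in outer diameter, 24 mm high, with a 24 mm through hole up the middle; 84 to 96 g. Origin at the centre of its underside, z along the hole.
- cheese4: Hard ring-shaped goat's cheese with a plain rind, one of four alike: 66 mm in outer diameter, 24 mm high, with a 24 mm through hole up the middle; 84 to 96 g. Origin at the centre of its underside, z along the hole.
- jar: Honey jar, 64 mm in diameter, 85 mm tall; bystander, leave alone. Origin at the centre of its underside.
- spreader: Wooden-handled spreader 220 mm long, lying along y on the counter beyond the work; bystander, leave alone. Origin on its underside.
- tomme: Ash-grey cheese, 80 mm in diameter, 50 mm tall; bystander, leave alone. Origin at the centre of its underside.
Not all that is in view belongs to the job. Leave any green or orange look-alike of the cheese3 alone.

How it is judged (in metres and radians):
On the way, in this order (a step that is already met when the one before it is completed fails the run):
1. one cheese is threaded on the peg, lying on the pan and let go ((((horizontal distance between cheese1 and pan_top below 0.014 m and z of cheese1 in the frame of pan_top below 0.053 m and angle between cheese1's own z axis and vertical below 0.12 rad) and z of cheese1 in the frame of pan_top between -0.003 and 0.006 m and contact force between the fingers and cheese1 below 0.2 N) or ((horizontal distance between cheese2 and pan_top below 0.014 m and z of cheese2 in the frame of pan_top below 0.053 m and angle between cheese2's own z axis and vertical below 0.12 rad) and z of cheese2 in the frame of pan_top between -0.003 and 0.006 m and contact force between the fingers and cheese2 below 0.2 N) or ((horizontal distance between cheese3 and pan_top below 0.014 m and z of cheese3 in the frame of pan_top below 0.053 m and angle between cheese3's own z axis and vertical below 0.12 rad) and z of cheese3 in the frame of pan_top between -0.003 and 0.006 m and contact force between the fingers and cheese3 below 0.2 N) or ((horizontal distance between cheese4 and pan_top below 0.014 m and z of cheese4 in the frame of pan_top below 0.053 m and angle between cheese4's own z axis and vertical below 0.12 rad) and z of cheese4 in the frame of pan_top between -0.003 and 0.006 m and contact force between the fingers and cheese4 below 0.2 N)) and velocity of joint pan between -0.02 and 0.02 m/s), for 0.2 s.
2. a second cheese is threaded on top of it and let go ((((horizontal distance between cheese1 and pan_top below 0.014 m and z of cheese1 in the frame of pan_top below 0.053 m and angle between cheese1's own z axis and vertical below 0.12 rad) and z of cheese1 in the frame of pan_top between 0.02 and 0.03 m and contact force between the fingers and cheese1 below 0.2 N) or ((horizontal distance between cheese2 and pan_top below 0.014 m and z of cheese2 in the frame of pan_top below 0.053 m and angle between cheese2's own z axis and vertical below 0.12 rad) and z of cheese2 in the frame of pan_top between 0.02 and 0.03 m and contact force between the fingers and cheese2 below 0.2 N) or ((horizontal distance between cheese3 and pan_top below 0.014 m and z of cheese3 in the frame of pan_top below 0.053 m and angle between cheese3's own z axis and vertical below 0.12 rad) and z of cheese3 in the frame of pan_top between 0.02 and 0.03 m and contact force between the fingers and cheese3 below 0.2 N) or ((horizontal distance between cheese4 and pan_top below 0.014 m and z of cheese4 in the frame of pan_top below 0.053 m and angle between cheese4's own z axis and vertical below 0.12 rad) and z of cheese4 in the frame of pan_top between 0.02 and 0.03 m and contact force between the fingers and cheese4 below 0.2 N)) and velocity of joint pan between -0.02 and 0.02 m/s), for 0.2 s.
At the end, for the whole second after the job is handed in: The pan rests with its pointer between the two lines (joint 0.0265 to 0.0375, 1 mm grace either side); every cheese lies flat in the tray or is threaded flat on the peg (within 14 mm of the pan centre, underside under 53 mm above the pan, tilt below 0.12 rad), released and still (value of joint pan between 0.0255 and 0.0385 m and velocity of joint pan between -0.02 and 0.02 m/s and ((horizontal distance between cheese1 and pan_top below 0.014 m and z of cheese1 in the frame of pan_top below 0.053 m and angle between cheese1's own z axis and vertical below 0.12 rad) or (x of cheese1 in the frame of tray between -0.125 and 0.125 m and y of cheese1 in the frame of tray between -0.125 and 0.125 m and z of cheese1 in the frame of tray below 0.012 m and angle between cheese1's own z axis and vertical below 0.12 rad)) and ((horizontal distance between cheese2 and pan_top below 0.014 m and z of cheese2 in the frame of pan_top below 0.053 m and angle between cheese2's own z axis and vertical below 0.12 rad) or (x of cheese2 in the frame of tray between -0.125 and 0.125 m and y of cheese2 in the frame of tray between -0.125 and 0.125 m and z of cheese2 in the frame of tray below 0.012 m and angle between cheese2's own z axis and vertical below 0.12 rad)) and ((horizontal distance between cheese3 and pan_top below 0.014 m and z of cheese3 in the frame of pan_top below 0.053 m and angle between cheese3's own z axis and vertical below 0.12 rad) or (x of cheese3 in the frame of tray between -0.125 and 0.125 m and y of cheese3 in the frame of tray between -0.125 and 0.125 m and z of cheese3 in the frame of tray below 0.012 m and angle between cheese3's own z axis and vertical below 0.12 rad)) and ((horizontal distance between cheese4 and pan_top below 0.014 m and z of cheese4 in the frame of pan_top below 0.053 m and angle between cheese4's own z axis and vertical below 0.12 rad) or (x of cheese4 in the frame of tray between -0.125 and 0.125 m and y of cheese4 in the frame of tray between -0.125 and 0.125 m and z of cheese4 in the frame of tray below 0.012 m and angle between cheese4's own z axis and vertical below 0.12 rad)) and linear speed of each of cheese1, cheese2, cheese3, cheese4 below 0.02 m/s); the robot touches nothing.
It fails at once if the pan is forced down towards its bottom stop (joint over 0.052) (value of joint pan above 0.052 m).
It fails at once if the pan is struck: a cheese is dropped on it or it is pushed down faster than 0.15 m/s (velocity of joint pan above 0.15 m/s).
It fails at once if the jar is moved by more than 20 mm (distance of jar from where it was at the start of the episode above 0.02 m).
It fails at once if the spreader is moved by more than 20 mm (distance of spreader from where it was at the start of the episode above 0.02 m).
It fails at once if the tomme is moved by more than 20 mm (distance of tomme from where it was at the start of the episode above 0.02 m).
It also fails if it takes over 72 s, if anything falls off the work surface, if the arm or the gripper's body presses on something with over 40 N, if the wrist force passes 120 N, or if a joint passes its speed limit or range.

## Working session

There is one attempt and no reset: what is moved stays moved. The work goes in short steps, each a Python script; the robot and the scene stay as the last script left them, time stands still between calls to the robot, and variables do not carry over. Pictures are saved under pics/ and viewed, about 8 in all and at most 12, crops included, and the job is handed in when it is done.

```bash
mkdir -p pics
python3 - <<'E'
from bench import ctrl
import cv2
for n in("top","side"):
    cv2.imwrite(f"pics/{n}0.png",ctrl.read_camera(n)); p=ctrl.camera_params(n); print(n,p)
print(ctrl.current_eef_rot(),ctrl.current_t())
E
```

```text
top {'fx': 387.7024456244788, 'fy': 387.7024456244788, 'cx': 283.9756941498209, 'cy': 207.02846870291322, 'D': array([-0.00202859,  0.        ,  0.        ,  0.        ,  0.        ]), 'pose': array([[ 0.00469106,  0.99803503, -0.06248264,  0.56531745],
       [-0.99998022,  0.00494362,  0.00388804,  0.01900738],
       [ 0.00418929,  0.06246317,  0.99803848,  1.03291427],
       [ 0.        ,  0.        ,  0.        ,  1.        ]])}
side {'fx': 536.0015040223153, 'fy': 536.0015040223153, 'cx': 274.1468782851071, 'cy': 222.79209579211792, 'D': array([-0.12732681,  0.        ,  0.        ,  0.        ,  0.        ]), 'pose': array([[-0.9801982 ,  0.14523729, -0.13460169,  0.50201595],
       [-0.19725958, -0.65670086,  0.72789604,  0.81306996],
       [ 0.0173246 ,  0.74003386,  0.67234645,  0.87620939],
       [ 0.        ,  0.        ,  0.        ,  1.        ]])}
[[ 2.85767186e-01 -2.11803899e-04  9.58299051e-01]
 [-9.58298437e-01  1.09043558e-03  2.85767243e-01]
 [-1.10549000e-03 -9.99999383e-01  1.08639362e-04]] 0.1
```

View pics/top0.png

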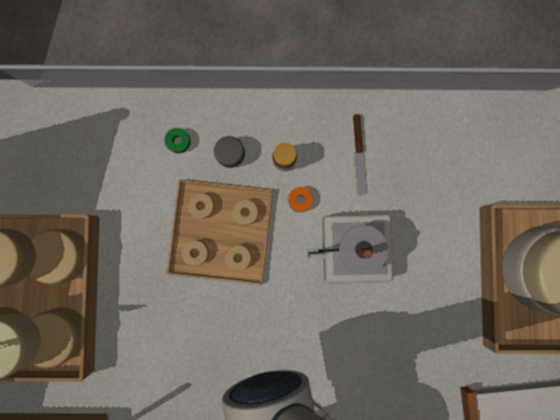

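View pics/side0.png

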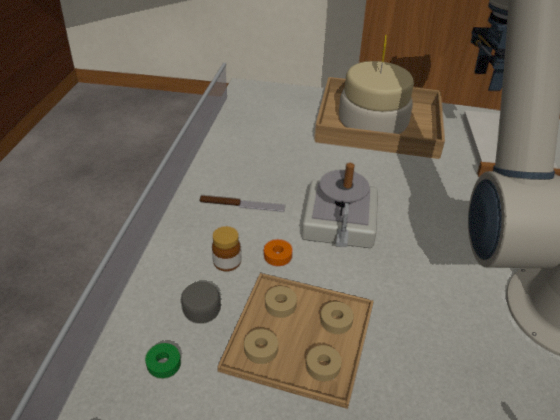

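```bash
cat > h.py <<'E'
from bench import ctrl
import cv2, numpy as np
def ray(n,uv):
    p=ctrl.camera_params(n);K=np.array([[p["fx"],0,p["cx"]],[0,p["fy"],p["cy"]],[0,0,1]])
    a=cv2.undistortPoints(np.array([[uv]],float),K,p["D"])[0,0]
    T=np.array(p["pose"]);return T[:3,3],T[:3,:3]@np.array([a[0],-a[1],-1])
def onz(n,uv,z):
    o,d=ray(n,uv);return o+d*(z-o[2])/d[2]
def proj(n,P):
    p=ctrl.camera_params(n);K=np.array([[p["fx"],0,p["cx"]],[0,p["fy"],p["cy"]],[0,0,1]]);T=np.array(p["pose"])
    c=T[:3,:3].T@(np.array(P)-T[:3,3]);return cv2.projectPoints(np.array([[c[0],-c[1],-c[2]]]),np.zeros(3),np.zeros(3),K,p["D"])[0][0,0]
def tri(a,b):
    o1,d1=ray("top",a);o2,d2=ray("side",b)
    s=np.linalg.lstsq(np.c_[d1,-d2],o2-o1,rcond=None)[0];A=o1+d1*s[0];B=o2+d2*s[1];return (A+B)/2,np.linalg.norm(A-B)
E
python3 - <<'E'
from h import *
t=cv2.imread("pics/top0.png");s=cv2.imread("pics/side0.png")
for n,im,pts in(("top",t,[(201,196),(245,202),(220,230),(365,253),(350,240),(300,192)]),("side",s,[(281,291),(330,330),(349,172),(330,188)])):
    hs=cv2.cvtColor(im,cv2.COLOR_BGR2HSV);print(n,[hs[y,x].tolist() for x,y in pts])
a=cv2.resize(t[205:290,300:405],None,fx=5,fy=5,interpolation=cv2.INTER_CUBIC)[:, :400*2]
b=cv2.resize(s[150:260,295:395],None,fx=5,fy=5,interpolation=cv2.INTER_CUBIC)
c=np.zeros((550,800,3),np.uint8);a=cv2.resize(t[205:290,305:400],None,fx=4,fy=4,interpolation=cv2.INTER_CUBIC);b=cv2.resize(b,(400,440));c[:340,:380]=a;c[:440,390:790]=b
cv2.imwrite("pics/c1.png",c)
for n in("top","side"):
  im=t if n=="top" else s
  hs=cv2.cvtColor(im,cv2.COLOR_BGR2HSV)
  m=cv2.inRange(hs,(18,50,115),(32,130,255))
  m=cv2.morphologyEx(m,cv2.MORPH_OPEN,np.ones((2,2)))
  cs,_=cv2.findContours(m,cv2.RETR_EXTERNAL,cv2.CHAIN_APPROX_NONE)
  for k in cs:
    if 250<cv2.contourArea(k)<1500:
        e=cv2.fitEllipse(k);print(n,np.round(e[0],1),np.round(e[1],1),cv2.contourArea(k),onz(n,e[0],.03).round(4))
E
```

```text
top [[18, 101, 146], [18, 104, 145], [15, 124, 148], [13, 174, 110], [165, 9, 115], [12, 225, 169]]
side [[20, 100, 143], [18, 108, 109], [12, 157, 94], [0, 9, 113]]
top [  8.7 358.6] [20.3 36.3] 498.5 [0.241  0.7086 0.03  ]
top [238.6 258.3] [23.7 24. ] 444.5 [0.4955 0.1312 0.03  ]
top [195.2 253.6] [23.8 23.9] 444.0 [0.5071 0.2427 0.03  ]
top [549.5 273.9] [23.2 68.6] 1090.5 [ 0.4591 -0.6693  0.03  ]
top [ 56.3 261. ] [35.4 47.2] 622.0 [0.4865 0.5985 0.03  ]
top [  7.2 258.7] [17.8 52.9] 621.0 [0.4918 0.7247 0.03  ]
top [245.7 212.6] [23.5 24. ] 440.5 [0.6132 0.114  0.03  ]
top [201.3 206.2] [23.6 23.7] 437.0 [0.6291 0.2294 0.03  ]
side [324.9 362.1] [31.8 34.7] 824.5 [0.5046 0.251  0.03  ]
side [261.9 345.3] [31.8 32.9] 791.0 [0.6263 0.2386 0.03  ]
side [338.3 317.2] [30.  31.9] 696.5 [0.4924 0.1423 0.03  ]
side [281.9 301. ] [29.  31.1] 675.0 [0.6096 0.1249 0.03  ]
```

View pics/c1.png

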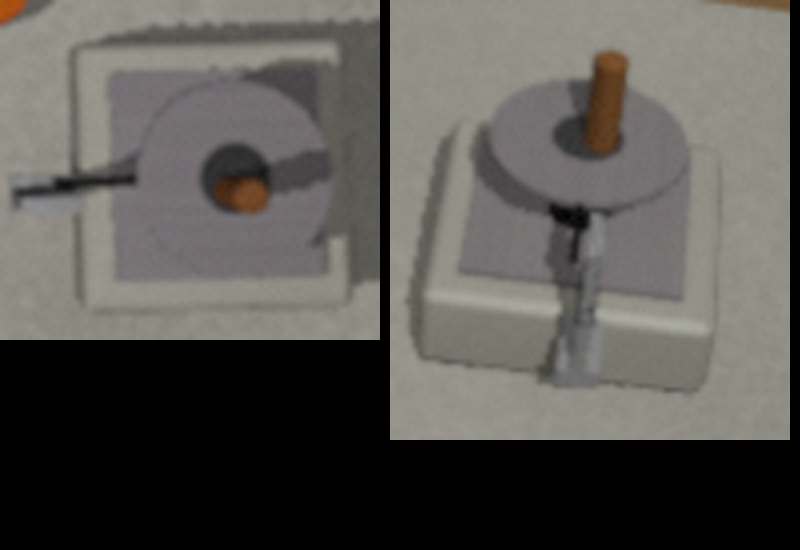

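Run:
```python
from h import *
t=cv2.imread("pics/top0.png");s=cv2.imread("pics/side0.png")
def mask(im,box,lo,hi,k=8):
    x0,x1,y0,y1=box;c=cv2.resize(im[y0:y1,x0:x1],None,fx=k,fy=k,interpolation=cv2.INTER_CUBIC)
    m=cv2.inRange(cv2.cvtColor(c,cv2.COLOR_BGR2HSV),lo,hi);n,l,st,ce=cv2.connectedComponentsWithStats(m)
    i=1+np.argmax(st[1:,4]);y,x=np.where(l==i);return (x+.5)/k+x0-.5,(y+.5)/k+y0-.5
x,y=mask(t,(345,385,235,270),(5,115,50),(20,255,255))
print("top peg",x.min(),x.max(),y.min(),y.max(),[(r,round(float(x[np.abs(y-r)<.1].min()),1),round(float(x[np.abs(y-r)<.1].max()),1)) for r in range(249,258) if (np.abs(y-r)<.1).any()])
xs,ys=mask(s,(335,365,155,195),(5,100,40),(20,255,255))
print("side peg",[(r,round(float(xs[np.abs(ys-r)<.1].min()),1),round(float(xs[np.abs(ys-r)<.1].max()),1)) for r in range(161,192) if (np.abs(ys-r)<.1).any()],ys.min(),ys.max())
# dark socket disc and pan
g=cv2.resize(t[205:290,305:400],None,fx=8,fy=8,interpolation=cv2.INTER_CUBIC)
ta=(x.max()-4.4,y.min()*.5+y.max()*.5);
sa=(350,ys.min()+2.8)
P,e=tri(ta,sa);print(ta,sa,P,e)
for pan in (0,.008,.016): # peg top disc radii in px
    C=np.array([P[0],P[1],.192-pan]);print(pan,proj("top",C),proj("side",C),proj("side",C+[0,0,-.06]),proj("top",C+[0,0,-.06]))
# top-view crop with side crop enlarged
a=cv2.resize(t[230:275,335:390],None,fx=8,fy=8,interpolation=cv2.INTER_CUBIC);b=cv2.resize(s[157:207,315:370],None,fx=6,fy=6,interpolation=cv2.INTER_CUBIC)
c=np.zeros((370,790,3),np.uint8);c[:360,:440]=a;c[:300,450:780]=b;c=np.clip(c.astype(float)*1.6,0,255).astype(np.uint8);cv2.imwrite("pics/c2.png",c)
```

```text
top peg 358.1875 371.3125 248.8125 257.4375 [(249, 360.1, 368.8), (250, 359.1, 370.2), (251, 358.3, 371.1), (252, 358.2, 371.3), (253, 358.2, 371.3), (254, 358.4, 371.2), (255, 359.3, 370.9), (256, 361.3, 370.3), (257, 364.4, 369.1)]
side peg [(163, 347.1, 351.9), (164, 346.2, 353.2), (165, 346.1, 353.7), (166, 346.1, 353.6), (167, 345.9, 353.4), (168, 345.8, 353.2), (169, 345.7, 353.1), (170, 345.3, 353.1), (171, 345.1, 352.9), (172, 345.1, 352.7), (173, 344.7, 352.7), (174, 344.7, 352.4), (175, 344.6, 352.4), (176, 344.4, 352.2), (177, 344.4, 352.2), (178, 344.1, 352.1), (179, 343.7, 351.8), (180, 343.1, 351.6), (181, 343.4, 351.6), (182, 343.2, 351.6), (183, 343.2, 351.6), (184, 342.9, 351.7), (185, 343.3, 351.3), (186, 343.7, 351.2), (187, 344.6, 350.3)] 162.4375 187.8125
(np.float64(366.9125), np.float64(253.125)) (350, np.float64(165.2375)) [ 0.51664238 -0.16738447  0.17620318] 0.003216107520918152
0 [368.56855211 254.28482601] [350.04858506 159.4014109 ] [347.16323716 180.93981237] [362.81270299 252.75011373]
0.008 [367.75398206 254.06763436] [349.65481961 162.3535682 ] [346.79015948 183.70911604] [362.10280274 252.56082766]
0.016 [366.95465776 253.85450728] [349.26387399 165.28053938] [346.41975837 186.45507352] [361.40531808 252.37485169]
```

View pics/c2.png

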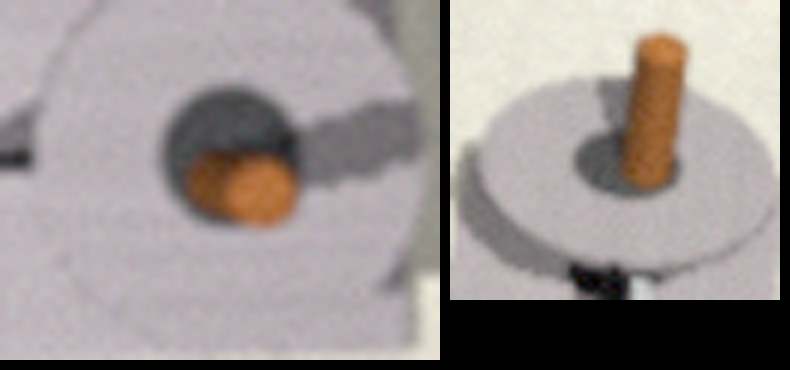

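```bash
cat >> h.py <<'E'
def R(th):
    c,s=np.cos(np.radians(th)),np.sin(np.radians(th));return np.array([[c,0,-s],[s,0,c],[0,-1,0]])
E
python3 - <<'E'
from h import *
print(onz("top",(367.3,253.3),.176),onz("side",(349.9,164.9),.176),"pan c",onz("top",(363.3,248.9),.117), onz("side",((627-450)/6-.42+315,162/6-.42+157),.117))
for nm,p in(("c1",(.6132,.116,.15)),("c2",(.4955,.133,.15)),("peg",(.517,-.167,.25))):
    for th in(-143,-53,37,127,0,-90,180):
        q=ctrl.ik(p,R(th));print(nm,th,None if q is None else np.round(q,0))
f=[ctrl.current_contact_force() for _ in range(20)];ctrl.sleep(.1);print(np.std(f,0),ctrl.current_contact_force(),ctrl.current_t())
E
```

```text
[ 0.51785916 -0.1681556   0.176     ] [ 0.51538278 -0.16914711  0.176     ] pan c [ 0.52485002 -0.17170729  0.117     ] [ 0.52297732 -0.17558601  0.117     ]
c1 -143 [  5.  30.  80.  -0.  70. 148.]
c1 -53 [ 5. 30. 80.  0. 70. 58.]
c1 37 [  5.  30.  80.  -0.  70. -32.]
c1 127 [   5.   30.   80.   -0.   70. -122.]
c1 0 [ 5. 30. 80. -0. 70.  5.]
c1 -90 [ 5. 30. 80. -0. 70. 95.]
c1 180 [   5.   30.   80.   -0.   70. -175.]
c2 -143 [  8.  22.  95.  -0.  63. 151.]
c2 -53 [ 8. 22. 95.  0. 63. 61.]
c2 37 [  8.  22.  95.  -0.  63. -29.]
c2 127 [   8.   22.   95.   -0.   63. -119.]
c2 0 [ 8. 22. 95. -0. 63.  8.]
c2 -90 [ 8. 22. 95. -0. 63. 98.]
c2 180 [   8.   22.   95.   -0.   63. -172.]
peg -143 [-24.  18.  83.  -0.  79. 119.]
peg -53 [-24.  18.  83.   0.  79.  29.]
peg 37 [-24.  18.  83.  -0.  79. -61.]
peg 127 [ -24.   18.   83.   -0.   79. -151.]
peg 0 [-24.  18.  83.  -0.  79. -24.]
peg -90 [-24.  18.  83.  -0.  79.  66.]
peg 180 [-24.  18.  83.  -0.  79. 156.]
[5.55111512e-17 2.77555756e-17 3.33066907e-16] [-0.44440061 -0.36651283 -0.86912371] 0.2
```

```bash
cat >> h.py <<'E'
def pick(x,y,t1=-53,t2=37,zg=.011):
    ctrl.command_gripper(.92)
    ctrl.goto([x,y,.07],R(t1)); ctrl.move_l([x,y,zg],vel=.08); ctrl.command_gripper(.3); w1=ctrl.current_grip_width()
    ctrl.command_gripper(.92); ctrl.move_l([x,y,.045],vel=.1); ctrl.goto([x,y,.045],R(t2)); ctrl.move_l([x,y,zg],vel=.08)
    ctrl.command_gripper(.3); print("w",w1,ctrl.current_grip_width(),"t",ctrl.current_t())
E
python3 - <<'E'
from h import *
p=ctrl.current_tool_pos();ctrl.goto([p[0]+.05,p[1]+.05,.32],R(-53));
ctrl.goto([.6132,.116,.15],R(-53))
f=[]
for _ in range(15): ctrl.sleep(.02);f.append(ctrl.current_contact_force())
print(np.mean(f,0),np.std(f,0),ctrl.current_t())
pick(.6132,.116)
ctrl.move_l([.6132,.116,.15],vel=.2)
f=[]
for _ in range(15): ctrl.sleep(.02);f.append(ctrl.current_contact_force())
print(np.mean(f,0),np.std(f,0),ctrl.current_t())
cv2.imwrite("pics/s1.png",ctrl.read_camera("side"))
E
```

```text
[-0.09223426  0.00456991  0.08575876] [0.67445549 0.51844657 0.31746294] 3.8917
w 0.301596881665985 0.29703800923047496 t 10.9667
[ 0.12461174 -0.06010715 -0.04520629] [0.65034031 0.44734497 0.49986367] 12.0583
```

View pics/s1.png

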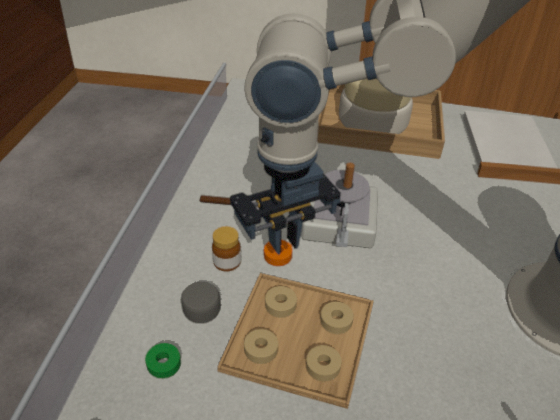

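Run:
```python
from h import *
p=ctrl.current_tool_pos();print(p,ctrl.current_eef_rot().round(2) if hasattr(ctrl.current_eef_rot(),'round') else ctrl.current_eef_rot(),proj("side",p),proj("top",p),ctrl.current_grip_width())
print(proj("side",[.6132,.116,.03]),proj("top",[.6132,.116,.03]))
im=ctrl.read_camera("top");cv2.imwrite("pics/t2.png",im[100:340,140:460])
```

```text
[0.61287303 0.11595765 0.14922093] [[ 0.8 -0.  -0.6]
 [ 0.6 -0.   0.8]
 [-0.  -1.   0. ]] [282.75915135 256.75358518] [239.95930605 210.20908762] 0.3014565952700889
[280.93780992 297.41255926] [244.97006531 212.58266126]
```

View pics/t2.png

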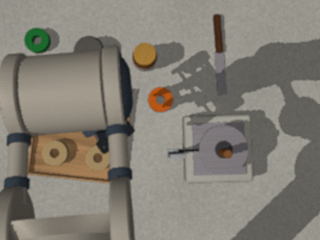

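Run:
```python
from h import *
s=cv2.imread("pics/s1.png");hs=cv2.cvtColor(s,cv2.COLOR_BGR2HSV)
m=cv2.morphologyEx(cv2.inRange(hs,(18,50,115),(32,130,255)),cv2.MORPH_OPEN,np.ones((2,2)))
for k in cv2.findContours(m,cv2.RETR_EXTERNAL,cv2.CHAIN_APPROX_NONE)[0]:
    if 350<cv2.contourArea(k)<1500: print(np.round(cv2.fitEllipse(k)[0],1),cv2.contourArea(k))
a=cv2.resize(s[150:330,210:390],None,fx=3.3,fy=3.3,interpolation=cv2.INTER_CUBIC);cv2.imwrite("pics/c3.png",a)
```

```text
[324.8 363.3] 949.5
[261.9 346.5] 905.5
[338.2 317.9] 802.5
[281.8 302.1] 762.5
```

View pics/c3.png

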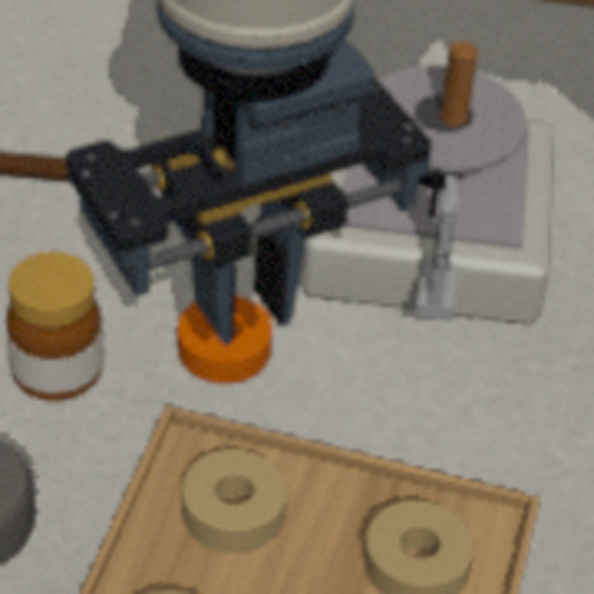

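Run:
```python
from h import *
ctrl.command_gripper(.92);print(ctrl.current_grip_width(),ctrl.current_t())
r=ctrl.move_l([.6132,.116,.011],vel=.12,contact_N=6);print(r,ctrl.current_tool_pos(),ctrl.current_t())
ctrl.command_gripper(0.6);print(ctrl.current_grip_width(),ctrl.current_t())
im=ctrl.read_camera("side");cv2.imwrite("pics/c4.png",cv2.resize(im[190:390,180:400],None,fx=3,fy=3,interpolation=cv2.INTER_CUBIC))
```

```text
0.9200061545104916 13.125
False [0.6137308  0.11606527 0.01170757] 14.4333
0.6016566632261727 15.0583
```

View pics/c4.png

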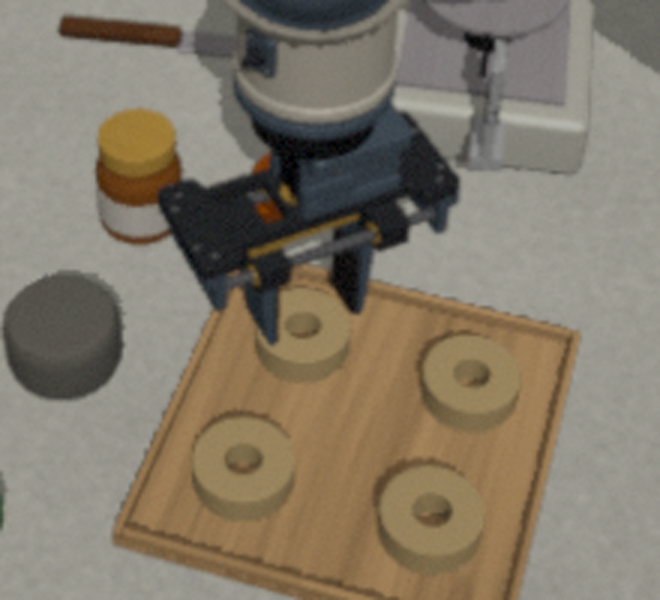

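Run:
```python
from h import *
ctrl.command_gripper(.92)
r=ctrl.move_l([.6132,.116,-.03],vel=.04,contact_N=4);p=ctrl.current_tool_pos();print(r,p,ctrl.current_contact_force(),ctrl.current_t())
```

```text
True [ 0.61288058  0.11598526 -0.02492796] [-3.04430354 -0.22277219 10.78975435] 16.5667
```

Run:
```python
from h import *
x,y=.6132,.116;zg=-.0195
ctrl.move_l([x,y,zg],vel=.05);ctrl.command_gripper(.3);print(ctrl.current_grip_width(),ctrl.current_contact_force())
if ctrl.current_grip_width()>.6:
    ctrl.command_gripper(.92);ctrl.move_l([x,y,.02],vel=.1);ctrl.goto([x,y,.02],R(-53));ctrl.move_l([x,y,zg],vel=.08)
    ctrl.command_gripper(.3);print(ctrl.current_grip_width(),ctrl.current_contact_force(),ctrl.current_tool_pos(),ctrl.current_t())
    ctrl.move_l([x,y,.06],vel=.1)
    im=ctrl.read_camera("side");cv2.imwrite("pics/c5.png",cv2.resize(im[190:390,180:400],None,fx=3,fy=3,interpolation=cv2.INTER_CUBIC))
print(ctrl.current_t())
```

```text
0.7109167781010971 [ 0.38726374  0.94292866 -0.93649061]
0.7220534096664185 [-6.92307505e-04  1.16736225e+00  3.72257417e+00] [ 0.6135556   0.11602726 -0.0190608 ] 20.825
21.8167
```

View pics/c5.png

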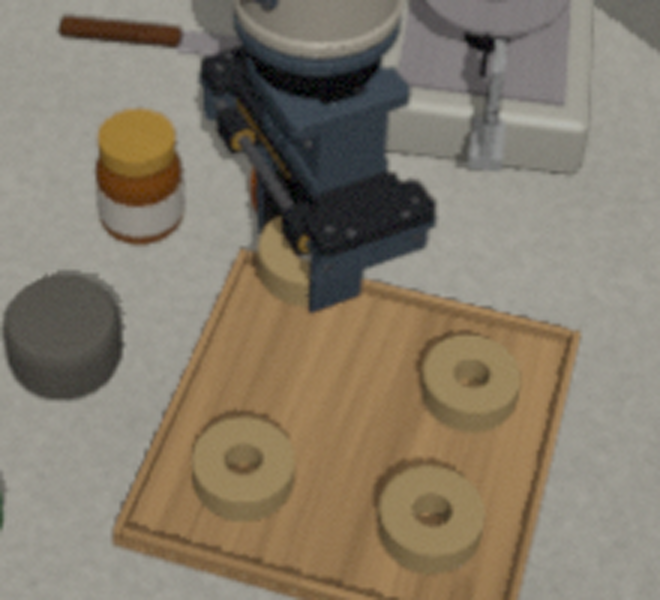

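Run:
```python
from h import *
x,y=.5168,-.1685
ctrl.move_l([.6132,.116,.18],vel=.25)
ctrl.goto([x,y,.185],R(-53));ctrl.move_l([x,y,.160],vel=.08)
print(ctrl.current_tool_pos(),ctrl.current_grip_width(),ctrl.current_t())
t=ctrl.read_camera("top");s=ctrl.read_camera("side");cv2.imwrite("pics/t6f.png",t);cv2.imwrite("pics/s6f.png",s)
for z in(.161,.185,.209): print(z,proj("side",[x,y,z]))
a=cv2.resize(t[190:310,290:430],(350,300),interpolation=cv2.INTER_CUBIC);b=cv2.resize(s[105:225,300:400],(450,540),interpolation=cv2.INTER_CUBIC)
c=np.zeros((540,800,3),np.uint8);c[:300,:350]=a;c[:,350:]=b;cv2.imwrite("pics/c6.png",np.clip(c*1.4,0,255).astype(np.uint8))
```

```text
[ 0.51692662 -0.16801208  0.15982015] 0.723904100960089 24.0583
0.161 [348.51491834 170.40156188]
0.185 [349.67909527 161.6883542 ]
0.209 [350.86861113 152.74847448]
```

View pics/c6.png

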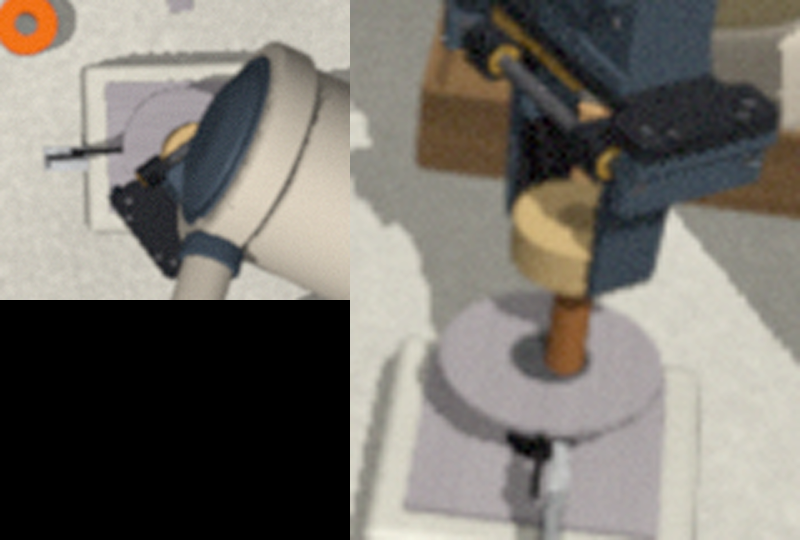

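```bash
cat >> h.py <<'E'
OFF=.0251
def F(n=12):
    f=[]
    for _ in range(n): ctrl.sleep(.0167);f.append(ctrl.current_contact_force())
    return np.mean(f,0)
E
python3 - <<'E'
from h import *
x,y=.5168,-.1685
F0=F(20);print("F0",F0.round(2))
for b in(.172,.165,.158):
    ctrl.move_l([x,y,b-OFF],vel=.04);print(b,(F(14)-F0).round(2),ctrl.current_tool_pos(),ctrl.current_t())
s=ctrl.read_camera("side");cv2.imwrite("pics/s7f.png",s)
E
```

```text
F0 [ 0.15 -0.18 -0.84]
0.172 [-0.04  0.09 -0.1 ] [ 0.51688938 -0.16854143  0.14704774] 25.2
0.165 [-0.05 -0.01  0.09] [ 0.51685424 -0.1685341   0.13996563] 25.7583
0.158 [-0.12  0.24 -0.03] [ 0.51688098 -0.16853981  0.1329874 ] 26.3167
```

Run:
```python
from h import *
x,y=.5168,-.1685
F0=np.array([.12,-.15,-.84])
for b in(.128,.120,.115,.111,.108,.105):
    ctrl.move_l([x,y,b-OFF],vel=.05);f=F(12)-F0;print(b,f.round(2),ctrl.current_tool_pos()[2],ctrl.current_t())
    if f[2]>.85: break
cv2.imwrite("pics/s8f.png",ctrl.read_camera("side"))
```

```text
0.128 [-0.25  0.03  0.17] 0.10318722886671747 27.3167
0.12 [-0.09  0.31  0.06] 0.0949585707612742 27.825
0.115 [-0.39  0.33  0.6 ] 0.08995303398925977 28.275
0.111 [-0.56  0.21  0.67] 0.08592618025007226 28.725
0.108 [-0.67  0.04  1.  ] 0.08291826708628514 29.175
```

Run:
```python
from h import *
x,y=.5168,-.1685
ctrl.command_gripper(.85);ctrl.sleep(.1);ctrl.move_l([x,y,.18],vel=.15)
print(ctrl.current_grip_width(),ctrl.current_t())
ctrl.goto([.5,.0,.2],R(-53))
s=ctrl.read_camera("side");cv2.imwrite("pics/s9f.png",s);t=ctrl.read_camera("top");cv2.imwrite("pics/t9f.png",t);print(ctrl.current_t())
k=8
for n in("side0","s9f"):
    im=cv2.imread(f"pics/{n}.png");c=cv2.resize(im[150:205,330:370],None,fx=k,fy=k,interpolation=cv2.INTER_CUBIC)
    m=cv2.inRange(cv2.cvtColor(c,cv2.COLOR_BGR2HSV),(5,130,40),(17,255,255));N,l,st,ce=cv2.connectedComponentsWithStats(m);i=1+np.argmax(st[1:,4]);print(n,st[i][:4]/k+[330,150,0,0])
# tray hole fits in both views
hs=cv2.cvtColor(s,cv2.COLOR_BGR2HSV)
m=cv2.morphologyEx(cv2.inRange(hs,(18,50,115),(32,130,255)),cv2.MORPH_OPEN,np.ones((2,2)))
for q in cv2.findContours(m,cv2.RETR_EXTERNAL,cv2.CHAIN_APPROX_NONE)[0]:
    if 250<cv2.contourArea(q)<1500: print(np.round(cv2.fitEllipse(q)[0],1),cv2.contourArea(q))
a=cv2.resize(t[140:300,170:400],None,fx=1.7,fy=1.7);b=cv2.resize(s[140:250,290:390],(400,440),interpolation=cv2.INTER_CUBIC)
c=np.zeros((440,800,3),np.uint8);c[:a.shape[0],:a.shape[1]]=a;c[:,400:]=b;cv2.imwrite("pics/c9.png",np.clip(c*1.4,0,255).astype(np.uint8))
```

```text
0.8522188081379376 30.525
31.3417
side0 [343.75  163.25   10.125  24.75 ]
s9f [344.625 169.125   9.25   14.875]
[324.9 363.1] 915.5
[261.8 346.1] 867.5
[338.2 317.7] 765.5
```

View pics/c9.png

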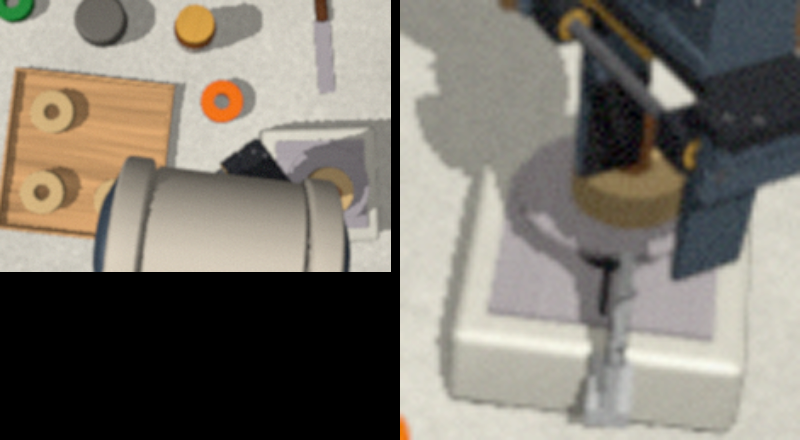

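```bash
cat > pk.py <<'E'
from h import *
import sys
x,y=map(float,sys.argv[1:3]);zg=-.0195
ctrl.command_gripper(.92);ctrl.goto([x,y,.03],R(37));
r=ctrl.move_l([x,y,zg],vel=.1);ctrl.command_gripper(.3);w=ctrl.current_grip_width()
ctrl.command_gripper(.92);ctrl.move_l([x,y,.008],vel=.1);ctrl.goto([x,y,.008],R(-53));ctrl.move_l([x,y,zg],vel=.08)
ctrl.command_gripper(.3);print(w,ctrl.current_grip_width(),ctrl.current_tool_pos(),ctrl.current_t())
if ctrl.current_grip_width()>.65:
    ctrl.move_l([x,y,.15],vel=.2)
    s=ctrl.read_camera("side");cv2.imwrite(f"pics/s_{sys.argv[3]}.png",s);k=8
    for im in(cv2.imread("pics/side0.png"),s):
        c=cv2.resize(im[150:205,330:370],None,fx=k,fy=k,interpolation=cv2.INTER_CUBIC)
        m=cv2.inRange(cv2.cvtColor(c,cv2.COLOR_BGR2HSV),(5,130,40),(17,255,255));N,l,st,ce=cv2.connectedComponentsWithStats(m);i=1+np.argmax(st[1:,4]);print(st[i][:4]/k+[330,150,0,0])
print(ctrl.current_t())
E
python3 pk.py .4955 .133 A
```

```text
0.7213512722507992 0.7155655692957426 [ 0.4957594   0.13303991 -0.01915048] 37.2667
[343.75  163.25   10.125  24.75 ]Traceback (most recent call last):
  File "pk.py", line 13, in <module>
    m=cv2.inRange(cv2.cvtColor(c,cv2.COLOR_BGR2HSV),(5,130,40),(17,255,255));N,l,st,ce=cv2.connectedComponentsWithStats(m);i=1+np.argmax(st[1:,4]);print(st[i][:4]/k+[330,150,0,0])
                                                                                                                               ~~~~~~~~~^^^^^^^^^^
    return _wrapfunc(a, 'argmax', axis=axis, out=out, **kwds)
    return bound(*args, **kwds)
ValueError: attempt to get argmax of an empty sequence
```

```bash
cat > pl.py <<'E'
from h import *
import sys
x,y=.5168,-.1685
levels=list(map(float,sys.argv[1].split(",")));lim=float(sys.argv[2])
if ctrl.current_tool_pos()[1]>0:
    p=ctrl.current_tool_pos()
    if p[2]<.18: ctrl.move_l([p[0],p[1],.18],vel=.2)
    ctrl.goto([x,y,.19],R(-53));ctrl.move_l([x,y,.188-OFF],vel=.08);F0=F(20);np.save("F0.npy",F0);print("F0",F0.round(2))
    cv2.imwrite(f"pics/s_{ctrl.current_t():.1f}.png",ctrl.read_camera("side"))
F0=np.load("F0.npy")
for b in levels:
    ctrl.move_l([x,y,b-OFF],vel=.05);f=F(16)-F0;print(b,f.round(2),round(ctrl.current_tool_pos()[2],4),round(ctrl.current_t(),2))
    if f[2]>lim: break
E
python3 pl.py .163,.157,.150 .6
```

```text
F0 [-0.01 -0.16 -0.89]
0.163 [0.19 0.09 0.28] 0.1381 41.57
0.157 [ 0.01  0.18 -0.2 ] 0.132 42.1
0.15 [0.29 0.25 0.07] 0.125 42.66
```

```bash
python3 pl.py .139,.131,.127,.124,.121 .8
```

```text
0.139 [ 0.16  0.01 -0.01] 0.114 43.29
0.131 [-0.02  0.31  0.36] 0.106 43.87
0.127 [-0.46  0.2   1.02] 0.102 44.38
```

Run:
```python
from h import *
x,y=.5168,-.1685
ctrl.command_gripper(.85);ctrl.sleep(.1);ctrl.move_l([x,y,.18],vel=.2)
ctrl.goto([.42,.22,.25],R(-53));ctrl.sleep(.2)
s=ctrl.read_camera("side");cv2.imwrite("pics/sBf.png",s);t=ctrl.read_camera("top");cv2.imwrite("pics/tBf.png",t);print(ctrl.current_t())
s0=cv2.imread("pics/side0.png");t0=cv2.imread("pics/top0.png")
b=[cv2.resize(i[150:260,300:390],(360,440),interpolation=cv2.INTER_CUBIC) for i in(s0,s)]
a=[cv2.resize(i[225:275,300:395],None,fx=3,fy=3,interpolation=cv2.INTER_CUBIC) for i in(t0,t)]
c=np.zeros((595,740,3),np.uint8);c[:440,:360]=b[0];c[:440,365:725]=b[1];c[445:595,:285]=a[0];c[445:595,365:650]=a[1];cv2.imwrite("pics/cB.png",np.clip(c*1.4,0,255).astype(np.uint8))
```

```text
47.25
```

View pics/cB.png

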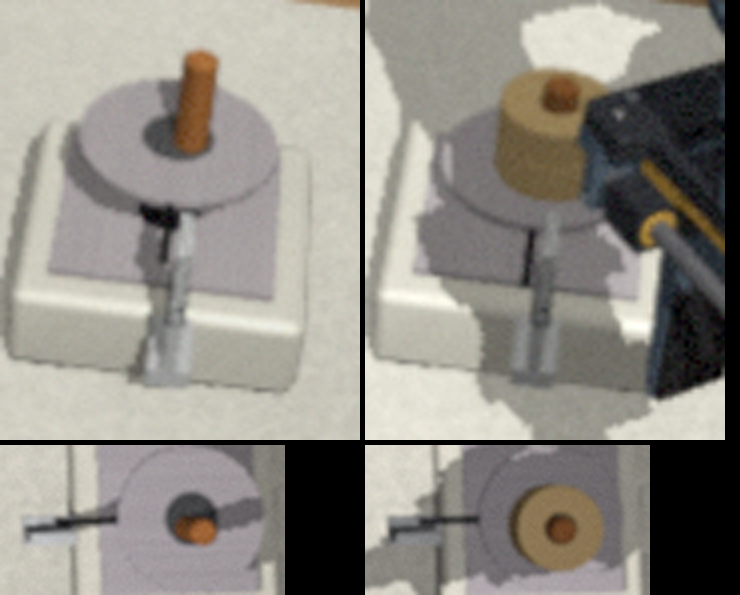

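Run:
```python
from h import *
from scipy.optimize import brentq
s=cv2.imread("pics/sBf.png");t=cv2.imread("pics/tBf.png");k=8
def top(im,b):
    x0,x1,y0,y1=b;c=cv2.resize(im[y0:y1,x0:x1],None,fx=k,fy=k,interpolation=cv2.INTER_CUBIC)
    m=cv2.inRange(cv2.cvtColor(c,cv2.COLOR_BGR2HSV),(3,125,30),(16,255,255));N,l,st,ce=cv2.connectedComponentsWithStats(m);i=1+np.argmax(st[1:,4]);return st[i][:4]/k+[x0,y0,0,0]
print(top(cv2.imread("pics/side0.png"),(335,365,155,195)),top(s,(335,365,155,195)),top(t,(345,385,235,270)))
for r0 in (167.8,168.8,171,172): print(r0,brentq(lambda z:proj("side",[.5165,-.1685,z])[1]-r0,.1,.25))
print(ctrl.current_t(),ctrl.current_tool_pos(),ctrl.current_grip_width())
ctrl.sign_off()
```

```text
[343.625 163.125  10.375  25.   ] [344.5  169.     9.25   9.5 ] [360.25  248.875  10.25    9.125]
167.8 0.16828054382215424
168.8 0.16550800632604262
171 0.1593794235849537
172 0.1565804222341182
47.25 [0.42024144 0.21963403 0.24990423] 0.8505199886100356
the job is handed in; nothing more can be done
```

I threaded two cheeses over the peg, one at a time, and released each one resting on what lay below it. The other two were left in the tray, and I handed the job in at 47 s of the 72 s allowed.

- **Pan reading:** I estimate 0.029 to 0.033 m, inside the 0.0265 to 0.0375 m band. In the side picture the peg top dropped about 5.9 px, or 16 to 17 mm, from a start of 0.013 to 0.016 m. The forces felt while setting the cheeses down give about 0.0295 m. I did not read the pointer against the lines directly, because the side camera sees that face of the post nearly edge-on.
- **Placement:** The last pictures show the two-cheese stack flat on the pan with the peg through it. Neither cheese caught on the peg on the way down. The contact force rose only to about 1 N before I let go each time.
- **Spare cheeses:** Neither spare was touched, and their last measured positions, taken before the second pick, were unchanged. I did not measure the tray again after that.
- **Clearance:** At hand-in the arm was above the tray with the gripper empty.
- **What disagreed:** The first grasp closed on nothing because the finger tips sit about 31 mm above the reported tool point. Finding the offset meant touching the tray floor with the fingers, at about 11 N. I used the corrected height from then on. The two camera rays to the peg top also missed each other by about 3 mm, so I aimed at the average of the two views' positions.

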